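# Clamp a printing nest on the hand screen-print bed with the ratchet side clamp

### The job

Set the yellow-topped printing nest on the steel print bed, home in the corner against the two side lays and the end lay, and let go of it. Then hold the red lever of the side clamp and pump it in full strokes, one ratchet tooth each, until the push stiffens because the sprung pad bears on the nest, and give it exactly one full stroke more: that clamps it firmly, while a further stroke or forcing the lever past its stops would bow the nest. Leave the lever back at its rest stop with the nest still home in its corner, and do not disturb the other things.

Things in the scene. Friction and masses are not known exactly. Their poses are not given: they have to be found in the camera images.
- nest: the nest to clamp, 0.3 to 0.45 kg: plywood base 100 (x) x 80 (y) x 20 mm, on it a centred yellow block 72 (x) x 36 (y) x 26 mm with a black panel in its top; 46 mm high in all. Origin: centre of the underside. Pick it up across the block's 36 mm (closing along y). Loose on the bench left of the bed, yaw up to 0.5 rad. Either way round is the same
- bed: steel print bed, bolted down, top 20 mm above the bench, yaw within 0.2 rad. Origin on the bench; the plate reaches 135 mm from it to +x, -x and +y, 200 mm to -y. Brass lays 20 mm high: two side lays on the nest's +y side, one end lay on its +x side. A hinge shaft for the (absent) screen frame, on columns up to 75 mm (T screws 83 mm) above the plate, runs along y 112 mm to +x of the origin
- seat (a point): the point on the bed's top where the nest's origin is when the nest is home; axes as the bed's. The lay faces stand 40 mm to +y and 50 mm to +x of it, touching the nest's edges. The -x side is open; on the -y side the clamp's pad waits 10 to 37 mm short of the nest
- clamp: ratchet side clamp on the bed: green housing, toothed rack along the bed's y, red jaw with a sprung pad 44 mm wide that moves to +y onto the nest's -y edge, yellow pawls. Origin: on the bed's top over its origin. Not above 44 mm over the bed. The first 1 to 3 strokes (to 10 mm each) are free, how many is not told; after the 1st, 2nd, 3rd stiff stroke the pad holds 22, 46, 69 N. Firm: 36 to 62 N
- lever_grip (a point): centre of the lever's red sleeve: a level round grip, diameter 24, length 80 mm along the lever, about 51 mm above the bench, free below and on both sides for fingers from above. The point's x axis points along the lever to the pivot
- lever_pivot (a point): the lever's vertical pivot axis, at the sleeve's height; axes as the bed's. The sleeve's centre is 130 mm from it towards the robot. Push at the sleeve, square to the lever: 2 to 5 N while the pad is free, up to about 11 N in the 1st stiff stroke, 15 N in the 2nd, 20 N in the 3rd. Held still at full stroke it reads about 5 N more than in a free stroke in the 1st, 9 N in the 2nd. Return: up to 6 N
- lever (a joint): lever angle q, rad: 0 at the rest stop (sleeve swung to the bed's left, +y), up to 0.48 at the other stop as the sleeve is pushed to the right (-y). The lever's x axis is turned q - 0.24 from the bed's x axis, counterclockwise from above. It stays where it is left. A stroke gains its tooth (one, never two) when it goes from below 0.04 to beyond 0.42 and back; shorter ones may gain nothing
- squeegee: wooden squeegee lying flat, 180 x 103 x 22 mm. Not to be disturbed. Origin: centre of the underside
- ink_jar: white screw-top ink jar with a black cap, diameter 64, height 75 mm, standing on the bench between the nest and the clamp lever. Not to be disturbed. Origin: centre of the underside
- ink_knife: ink knife (spatula) with a dark wooden handle, 240 mm long. Not to be disturbed. Origin: centre of the underside
- magnifier: black hand magnifier, lens 72 mm across with a 85 mm handle, lying flat. Not to be disturbed. Origin: centre of the underside
- tape_roll: roll of tan tape lying flat, diameter 90, height 24 mm. Not to be disturbed. Origin: centre of the underside
- spare_nest: another nest, plywood base 90 x 70 x 18 mm with a white top: not for this job. Not to be disturbed. Origin: centre of the underside
- spanner: steel spanner 120 mm long, 8 mm high, lying along y on the near left corner of the print bed, about 100 mm from the bed centre towards the robot. Not to be disturbed. Origin: centre of the underside
Mind the look-alikes: they are no part of the job. What is shaped like the nest but green is not meant.

How it is judged:
By the outcome, as a careful person would: the job done as asked, in the order asked, and still so for the second after the job is handed in, with the robot touching nothing.
It also fails if it takes over 72 s, if anything falls off the work surface, if the arm or the gripper's body presses on something with over 40 N, if the wrist force passes 120 N, or if a joint passes its speed limit or range.

### The arm

A 6-joint arm with a two-finger parallel gripper is mounted at the origin on the work surface. World frame = base frame: x ahead of the robot, y to its left, z up, the work surface at z = 0. Lengths are in m, angles in rad, forces in N, time in s.
With the tool pointing down it reaches from about 0.35 to 0.875 m from the base axis. Payload 4.2 kg.
Tool frame: the origin (TCP) lies at the centre of the arm's flange, where the gripper is bolted on; the fingertips stand 173 mm ahead of it and the grasp point (between the pads) lies 155 mm ahead of it (arm.tip_extent is the distance from the TCP to the fingertips, in m); z points along the fingers, y is the line along which they close (so a half turn about z gives the same grasp; the last joint's range is limited). The gripper opens to 85 mm and grips with 20 to 120 N. Pads are 22 mm wide; open, the fingers measure 114 mm over their backs; the gripper's body (76 mm by 85 mm) begins 54 mm behind the grasp point. The pads swing forward as they close: fully open they stand 13 mm farther back than shut.
Start: joints at [-0.977, 0.385, 0.008, 0, -1.194, -0.259], TCP at [0.205, -0.59, 0.405] pointing down, gripper open.
Joint ranges: [-3.14, 3.14], [-1.21, 2.06], [-1.07, 1.41], [-3.16, 2.05], [-2.99, -0.16], [-3.1, 3.1]. Speed limits (rad/s): [2.79, 2.79, 3.14, 3.14, 3.14, 3.14].

### API

Orientations are given as [roll, pitch, yaw] about the fixed x, y, z axes, in that order (R = Rz(yaw) Ry(pitch) Rx(roll)).
In Python, from plant import arm, viewer, spotter gives the robot as it stands. The module is installed in compiled form; this text tells all that it offers.
- The arm moves only by the shell command python3 -m jog 'ROWS' [FORCE]. ROWS is a JSON object whose one key "moves" holds a list of rows, each an object with "offset": the shift along the tool's x, y, z in units of 25 mm (1.0 is 25 mm), a list of three; "rotation": the turn, a rotation vector about the tool's x, y, z in units of 5 degrees (1.0 is 5 degrees), a list of three; "grip": the opening, from 0 (shut) to 1 (fully open). A call has exactly 10 rows; each row shifts and turns the commanded pose from where the row before left it, along the tool's axes as they then stand; what a row does not reach is not made up. A row lasts 1/12 s, in which the tool goes at most 41.7 mm and 7.16 degrees, less where a joint would pass 70% of its speed; a pose out of reach is approached as far as the arm can. A call is refused whole if a number of a shift passes 1 or a number of a turn 1, either way. A call with a gripper value outside its range is refused whole. The fingers move at their own pace and stop on an object; FORCE is the grip in N (left out, the last holds). Time passes only in rows, so rows that do not move let the fingers close, or fill a call up. It gives the time, the measured TCP pose, the force, the opening and the grip force at its end, in the units of the state.
- arm.observe(): the state, without advancing time (a new reading comes with each control period).
- viewer.camera(name): name is "scene" or "top" or "wrist"; returns (picture, depth): 400x640x3 uint8, red, green, blue; 400x640 float32, m along the optical axis (not along the pixel's ray), 0 where there is no reading.
- viewer.camera_model(name): a dict with "fov_y" (degrees; the focal length in pixels is half the picture's height over the tangent of half this angle, whatever the lens; pixels are square), "cx", "cy" (the principal point, pixels), "k1" (the pictures are not rectified: a ray, as slopes to the right and down, at radius r is drawn at 1 + k1 r^2 times it, then the intrinsics apply), "origin" and "orientation" of the camera in the world. Camera axes: x right, y up, looking along -z (the intrinsics and any distortion apply to the point x, -y, -z); pixel columns grow to the right and rows downward; lengths in m; the calibration is good to about 2 mm. A picture is of the moment at which its call begins: read the wrist's pose just before it. camera_model takes no time and is no camera call; for the wrist camera it gives the pose at the moment of the call.
- arm.hand_in(): hands the job in; it is judged then, once.
Trained networks look in the newest picture that a camera, given by its name, has taken for a name from the list of things; names that differ only in an ending like _2 or _b are one class to them, and where a whole thing is asked for, a point or a joint stands for the part that bears it (a point fixed in the world has none). Each returns a list of dicts, best first, with "conf" (0 to 1); they miss things now and then, are a little off and sometimes report something else, mostly with a low value. They report only what shows in the picture. A call takes as long as a camera call. They do not tell look-alikes from the thing itself.
- spotter.look_for(camera, query): "bbox" ([left, top, width, height] in pixels, round what is visible of it).
- spotter.outline_of(camera, query): "mask" (400x640 bool, what is visible of it) and "bbox" ([left, top, width, height] in pixels, round what is visible of it).
The state is a dict: "t": time; "qpos": joint angles; "dq": joint speeds; "effort": joint torques, N m; "tool_pos": TCP position; "orientation": TCP orientation; "ft_force": force on the tool from outside, world axes, zero at the start; "wrist_torque": the same for the moment, N m; "opening": opening from 0.0 (shut) to 1.0 (fully open); "grip_force": force on a finger pad.
Only numpy, scipy, OpenCV 4.12 (cv2) and the standard library are available. Lean on these libraries where they do the work, as an engineer would, in place of code of your own. Each camera call takes 0.05 s, during which the arm holds its last target. There are 200 camera calls.

## Working session

There is one attempt and no reset: what is moved stays moved. The work goes in short steps, Python scripts to look and compute and a shell command to move; the robot and the scene stay as the last step left them, time stands still between calls to the robot, and variables do not carry over. Pictures are saved under pics/ and viewed, at most 10 in all, crops included, and the job is handed in when it is done.

```bash
mkdir -p pics; cat > h.py <<'E'
import numpy as np, cv2
from scipy.spatial.transform import Rotation as Rn
from plant import arm, viewer, spotter
def Rm(o):
    o=np.array(o,float)
    return o if o.shape==(3,3) else Rn.from_euler('xyz',o).as_matrix()
def intr(m):
    f=200/np.tan(np.radians(m['fov_y'])/2); return f
def rays(m,uv):
    f=intr(m); uv=np.atleast_2d(np.array(uv,float))
    d=np.c_[(uv[:,0]-m['cx'])/f,(uv[:,1]-m['cy'])/f]
    s=d.copy()
    for _ in range(20): s=d/(1+m['k1']*(s**2).sum(1,keepdims=True))
    return np.c_[s[:,0],-s[:,1],-np.ones(len(s))]
def at_depth(m,uv,z): return np.array(m['origin'])+(rays(m,uv)*np.atleast_1d(z)[:,None])@Rm(m['orientation']).T
def at_height(m,uv,h):
    d=rays(m,uv)@Rm(m['orientation']).T; o=np.array(m['origin'])
    return o+d*((h-o[2])/d[:,2])[:,None]
def cloud(m,depth,mask=None):
    if mask is None: mask=np.ones(depth.shape,bool)
    v,u=np.nonzero(mask&(depth>0)); return at_depth(m,np.c_[u,v],depth[v,u]),np.c_[u,v]
def proj(m,P):
    c=(np.atleast_2d(P)-np.array(m['origin']))@Rm(m['orientation']); s=np.c_[c[:,0],-c[:,1]]/-c[:,2:]
    s=s*(1+m['k1']*(s**2).sum(1,keepdims=True)); return s*intr(m)+[m['cx'],m['cy']]
def save(n,p): cv2.imwrite('pics/'+n,cv2.cvtColor(p,cv2.COLOR_RGB2BGR))
E
python3 - <<'E'
from h import *
print(arm.observe())
for n in ('top','scene'):
    m=viewer.camera_model(n);p,d=viewer.camera(n);save(n+'.png',p);np.savez(n,p=p,d=d);print(n,m)
    for q in ('nest','bed','clamp','lever_grip','ink_jar','spare_nest') if n=='top' else ('nest',):
        print(q,[(round(r['conf'],2),np.round(r['bbox'])) for r in spotter.look_for(n,q)][:3])
E
```

```text
{'t': 0.0, 'qpos': array([-9.77401043e-01,  3.85593841e-01,  6.63862558e-03, -5.39674204e-04,
       -1.19402863e+00, -2.58593985e-01]), 'dq': array([ 0.00043113, -0.00247183, -0.00021428,  0.00085399,  0.00167311,
        0.00011287]), 'effort': array([-3.59194919e-04, -3.92288983e+01,  1.88404459e+01,  4.18633595e+00,
       -4.64828394e-03,  1.51984852e-05]), 'tool_pos': array([ 0.20533345, -0.59009477,  0.40359763]), 'orientation': array([ 3.13934961e+00, -7.46929294e-05, -2.80699037e+00]), 'ft_force': array([ 1.14274974,  0.72778433, -0.10763564]), 'wrist_torque': array([-0.00895089, -0.01047423, -0.03072155]), 'grip_force': 0.0, 'opening': 0.993534433573784}
top {'fov_y': 42.18444050659552, 'cx': 321.31824316944795, 'cy': 198.36982597041597, 'k1': -0.12760688950670881, 'origin': array([ 0.2644048 , -0.05008153,  1.5005383 ]), 'orientation': array([ 0.14272779,  0.02120936, -1.59180917])}
nest [(0.8, array([179., 186.,  31.,  42.])), (0.78, array([181., 252.,  41.,  42.]))]
bed [(0.74, array([279.,  92., 122., 127.]))]
clamp [(0.69, array([322., 134.,  72.,  86.])), (0.16, array([260., 222.,  29.,  21.]))]
lever_grip [(0.84, array([358., 146.,  16.,  71.])), (0.36, array([278.,  93., 120., 124.])), (0.36, array([435., 113.,  25.,  51.]))]
ink_jar [(0.55, array([260., 224.,  29.,  19.])), (0.33, array([435., 114.,  26.,  50.]))]
spare_nest [(0.71, array([194., 113.,  32.,  35.]))]
scene {'fov_y': 43.37914320619188, 'cx': 321.53947525530776, 'cy': 194.3908003225303, 'k1': -0.04920724533238814, 'origin': array([1.46705021, 0.34724596, 1.27421001]), 'orientation': array([0.71923705, 0.00801428, 1.9462831 ])}
nest [(0.93, array([430., 175.,  40.,  30.])), (0.76, array([431., 218.,  32.,  30.])), (0.65, array([374., 222.,  39.,  34.]))]
```

```bash
python3 - <<'E'
import cv2
a=cv2.imread('pics/top.png')[70:330,150:490]; cv2.imwrite('pics/topc.png',cv2.resize(a,None,fx=2.3,fy=2.3,interpolation=cv2.INTER_CUBIC))
E
```

```text
(no output)
```

View pics/topc.png

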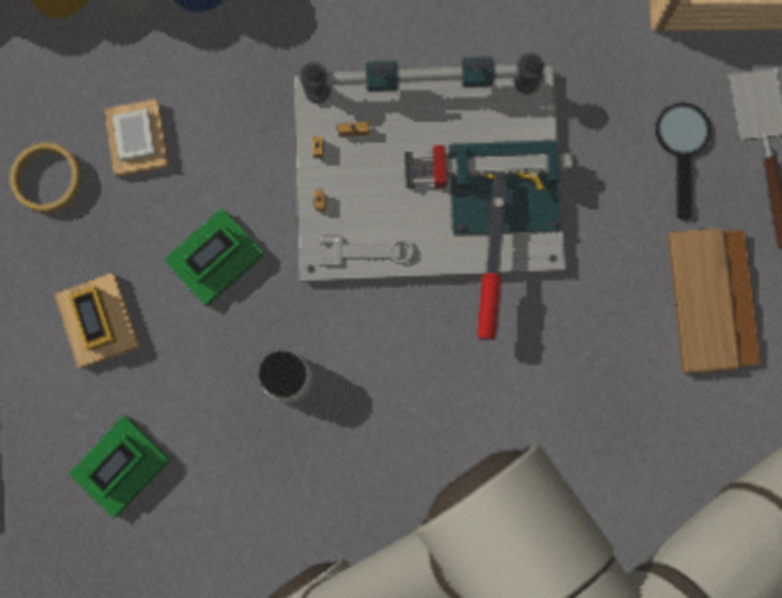

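View pics/scene.png

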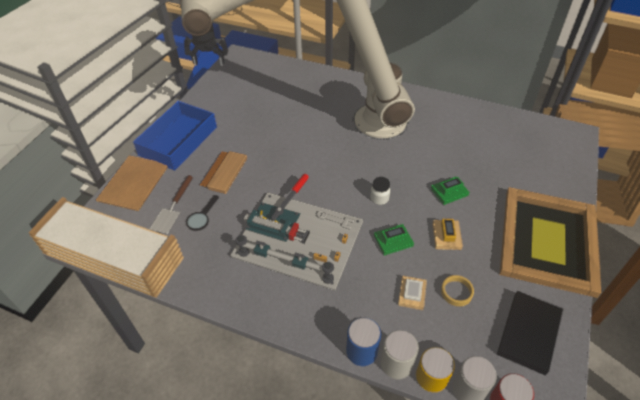

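Candidates for the nest in the top picture:
- Yellow-topped plywood at (191,209).
- Green look-alikes at (243,182) and (201,273).
- White spare at (209,130).

I choose (191,209). The jar is at (273,233), the lever sleeve at about (362,202), and the bed around (337,145).

```bash
python3 - <<'E'
from h import *
z=np.load('top.npz');p,d=z['p'],z['d'];m=viewer.camera_model('top')
save('nestc.png',cv2.resize(p[175:245,160:260],None,fx=6,fy=6,interpolation=cv2.INTER_CUBIC))
P,uv=cloud(m,d); I=np.full(d.shape+(3,),np.nan); I[uv[:,1],uv[:,0]]=P
def box(x0,x1,y0,y1,lo,hi):
    w=I[y0:y1,x0:x1].reshape(-1,3); return w[(w[:,2]>lo)&(w[:,2]<hi)]
# table level
print('bench z',np.nanmedian(I[300:310,250:280,2]))
def rect(w,n):
    r=cv2.minAreaRect((w[:,:2]*1000).astype(np.float32)); print(n,len(w),np.round(r[0],1),np.round(r[1],1),round(r[2],1),'z',np.median(w[:,2]).round(4))
rect(box(170,216,182,235,.012,.06),'nest base+'); rect(box(170,216,182,235,.034,.06),'nest block')
rect(box(275,405,90,222,.014,.028),'plate')
hsv=cv2.cvtColor(p,cv2.COLOR_RGB2HSV)
red=((hsv[...,0]<8)|(hsv[...,0]>172))&(hsv[...,1]>150)&(hsv[...,2]>60)
k=red.copy();k[:185]=0;k[225:]=0;k[:,:340]=0;k[:,380:]=0
rect(I[k],'sleeve')
k=red.copy();k[:125]=0;k[160:]=0;k[:,:320]=0;k[:,360:]=0
rect(I[k],'jaw')
rect(box(255,300,218,250,.05,.1),'jar')
# lays at full-res: brass
br=(hsv[...,0]>8)&(hsv[...,0]<25)&(hsv[...,1]>110)
k=br.copy();k[:118]=0;k[165:]=0;k[:,:280]=0;k[:,318:]=0
n,lab,st,c=cv2.connectedComponentsWithStats(k.astype(np.uint8))
for i in range(1,n):
    if st[i,4]>3: print('lay',st[i],at_height(m,c[i],.04)[0].round(4))
E
```

```text
bench z -0.00015051856072045844
nest base+ 961 [456.3 357.3] [102.4  83.8] 19.1 z 0.0226
nest block 335 [456.1 356.7] [72.5 37.6] 19.4 z 0.0464
plate 7453 [648.5 -68.5] [294.4 335.9] 1.2 z 0.0206
sleeve 200 [ 460.7 -138.5] [19.3 84.5] 80.4 z nan
jaw 72 [636.7 -83.7] [11.5 46.2] 88.4 z nan
jar 348 [377.4 112.5] [55.1 54.5] 88.1 z 0.0739
lay [297 123  13   5  52] [0.6911 0.0246 0.04  ]
lay [286 130   4   8  26] [0.6682 0.0705 0.04  ]
lay [287 153   4   8  28] [0.5992 0.0687 0.04  ]
```

View pics/nestc.png

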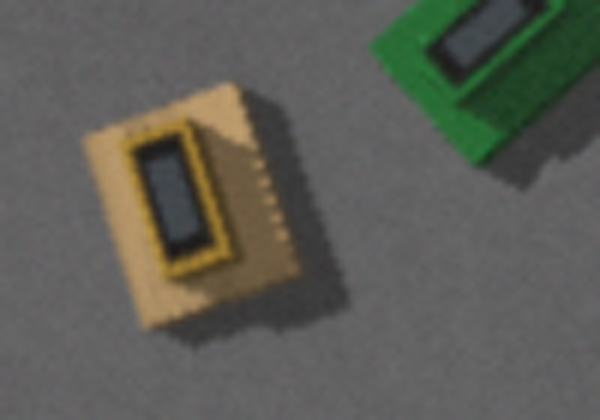

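The crop shows the yellow block with its black panel on plywood (crop (170,195) → top (188,207)), so this is the right one, with its long axis at +19°. The tool yaw already matches. I'll go via a look over the bed.

```bash
cat >> h.py <<'E'
def rel(target,yaw=None):
    s=arm.observe();R=Rm(s['orientation']);d=R.T@(np.array(target)-s['tool_pos'])
    print('units to',target,np.round(d/.025,2), 'tilt/yaw',np.round(s['orientation'],4),'pos',s['tool_pos'].round(4),'f',s['ft_force'].round(1))
E
python3 - <<'E'
from h import *
s=arm.observe();m=viewer.camera_model('wrist');R=Rm(s['orientation'])
print('cam in tool',R.T@(m['origin']-s['tool_pos']),'look',R.T@Rm(m['orientation']).round(3),m['fov_y'])
rel([.50,-.06,.42]);rel([.456,.357,.40])
E
```

```text
cam in tool [ 0.08640541 -0.00129637  0.03092827] look [[-7.00636556e-04  9.44331069e-01  3.28278435e-01]
 [ 1.00030419e+00  2.17699899e-04  5.12782795e-05]
 [ 2.13005623e-04  3.28004245e-01 -9.44998554e-01]] 63.69395986458831
units to [0.5, -0.06, 0.42] [-18.1   16.16  -0.61] tilt/yaw [ 3.1414 -0.     -2.8068] pos [ 0.2054 -0.5903  0.4046] f [-0.5  0.1 -0.9]
units to [0.456, 0.357, 0.4] [-21.92  32.49   0.19] tilt/yaw [ 3.1414 -0.     -2.8068] pos [ 0.2054 -0.5903  0.4046] f [-0.5  0.1 -0.9]
```

```bash
r='{"offset":[-1,0.9,0],"rotation":[0,0,0],"grip":1}'; python3 -m jog '{"moves":[{"offset":[-1,0.8,0],"rotation":[0,0,0],"grip":1},{"offset":[-1,0.8,0],"rotation":[0,0,0],"grip":1},{"offset":[-1,0.8,0],"rotation":[0,0,0],"grip":1},{"offset":[-1,0.8,0],"rotation":[0,0,0],"grip":1},{"offset":[-1,0.8,0],"rotation":[0,0,0],"grip":1},{"offset":[-1,0.8,0],"rotation":[0,0,0],"grip":1},{"offset":[-1,0.8,0],"rotation":[0,0,0],"grip":1},{"offset":[-1,0.8,0],"rotation":[0,0,0],"grip":1},{"offset":[-1,0.8,0],"rotation":[0,0,0],"grip":1},{"offset":[-1,0.8,0],"rotation":[0,0,0],"grip":1}]}' && python3 -m jog '{"moves":[{"offset":[-1,1,0],"rotation":[0,0,0],"grip":1},{"offset":[-1,1,0],"rotation":[0,0,0],"grip":1},{"offset":[-1,1,0],"rotation":[0,0,0],"grip":1},{"offset":[-1,1,0],"rotation":[0,0,0],"grip":1},{"offset":[-1,1,0],"rotation":[0,0,0],"grip":1},{"offset":[-1,1,0],"rotation":[0,0,0],"grip":1},{"offset":[-1,1,0],"rotation":[0,0,0],"grip":1},{"offset":[-1,1,0],"rotation":[0,0,0],"grip":1},{"offset":[0,0,0],"rotation":[0,0,0],"grip":1},{"offset":[0,0,0],"rotation":[0,0,0],"grip":1}]}'
python3 - <<'E'
from h import *
m=viewer.camera_model('wrist');p,d=viewer.camera('wrist');save('w1.png',p);np.savez('w1',p=p,d=d,m=np.array(m,dtype=object))
rel([.456,.357,.32])
E
```

```text
t: 1.28
tool_pos: [0.3763, -0.3178, 0.405]
orientation: [-3.141, 0.001, -2.807]
ft_force: [0.4, -0.1, -0.6]
opening: 1.0
grip_force: 0.0
t: 2.12
tool_pos: [0.4996, -0.063, 0.4046]
orientation: [3.142, -0.0, -2.804]
ft_force: [0.2, -0.8, -0.0]
opening: 0.995
grip_force: 0.0
units to [0.456, 0.357, 0.32] [-3.93 16.47  3.38] tilt/yaw [ 3.1415e+00 -5.0000e-04 -2.8053e+00] pos [ 0.499  -0.064   0.4046] f [ 1.3 -0.2 -0.1]
```

View pics/w1.png

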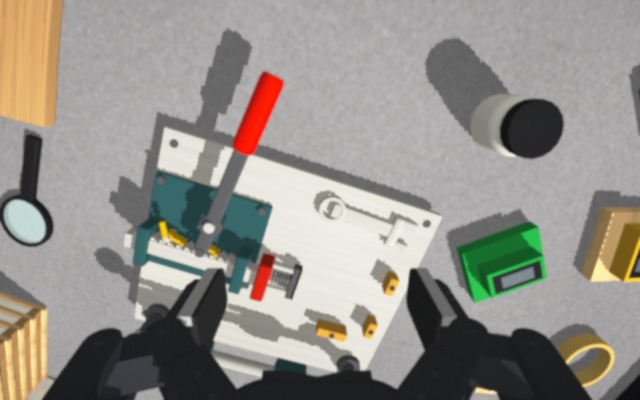

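The wrist view shows the lays at (390,284), (370,327) and (331,330), the jaw at (262,277), the lever sleeve at (258,112), and the pivot near (208,229).

```bash
python3 - <<'E'
from h import *
z=np.load('w1.npz',allow_pickle=True);p,d,m=z['p'],z['d'],z['m'].item()
P,uv=cloud(m,d);I=np.full(d.shape+(3,),np.nan);I[uv[:,1],uv[:,0]]=P
hsv=cv2.cvtColor(p,cv2.COLOR_RGB2HSV)
br=(hsv[...,0]>8)&(hsv[...,0]<25)&(hsv[...,1]>110);br[:260]=0;br[345:]=0;br[:,:305]=0;br[:,405:]=0
# plate edge -> yaw: near edge line and left edge
def rect(w,n):
    w=w[~np.isnan(w[:,0])];r=cv2.minAreaRect((w[:,:2]*1000).astype(np.float32)); print(n,len(w),np.round(r[0],1),np.round(r[1],1),round(r[2],1),'z',np.percentile(w[:,2],[5,50,95]).round(4)); return np.array(r[0])/1000
n,lab,st,c=cv2.connectedComponentsWithStats(br.astype(np.uint8))
L=[]
for i in range(1,n):
    if st[i,4]>30:
        w=I[lab==i]; rect(w,'lay all'); w=w[w[:,2]>.0375]; L.append((rect(w,'lay top'),w))
red=((hsv[...,0]<8)|(hsv[...,0]>172))&(hsv[...,1]>150)&(hsv[...,2]>60)
n,lab,st,c=cv2.connectedComponentsWithStats(red.astype(np.uint8))
for i in range(1,n):
    if st[i,4]>60:
        w=I[lab==i]; rect(w,'red'); 
        if st[i,1]<150:
            w=w[~np.isnan(w[:,0])]; w=w[w[:,2]>.055]; rect(w,'sleeve top')
            cc=w.mean(0); _,_,V=np.linalg.svd(w-cc,full_matrices=False); print('axis',np.degrees(np.arctan2(V[0,1],V[0,0])))
# plate yaw from edge points: near edge between (165,127)-(440,214), rows
pl=(I[...,2]>.014)&(I[...,2]<.026)
xs,ys=[],[]
for u in range(190,425,5):
    if 225<u<255: continue
    v=np.nonzero(pl[:,u])[0]
    if len(v): xs.append(u);ys.append(v[0]-.5)
q=at_height(m,np.c_[xs,ys],.02); 
k=np.ones(len(q),bool)
for _ in range(4):
    f=np.polyfit(q[k,1],q[k,0],1); r=q[:,0]-np.polyval(f,q[:,1]); k=abs(r)<.0015
print('near edge: yaw deg',np.degrees(np.arctan(-f[0])),k.sum(),len(q),'x at y=0',f[1])
print('pivot screw',at_height(m,[[208,229]],.06))
# right(left-of-bed) edge
us,vs=[],[]
for v in range(235,350,5):
    u=np.nonzero(pl[v,:450])[0]
    if len(u): us.append(u[-1]+.5);vs.append(v)
q=at_height(m,np.c_[us,vs],.02);k=np.ones(len(q),bool)
for _ in range(4):
    f=np.polyfit(q[k,0],q[k,1],1); r=q[:,1]-np.polyval(f,q[:,0]); k=abs(r)<.0015
print('+y edge yaw',np.degrees(np.arctan(f[0])),k.sum(),len(q),'y at x=.63',np.polyval(f,.63))
for c0,w in L: print(c0, 'lay x',np.percentile(w[:,0],[2,98]).round(4),'y',np.percentile(w[:,1],[2,98]).round(4))
E
```

```text
lay all 246 [597.4  65.8] [23.4 11.4] 0.2 z [0.0266 0.039  0.0411]
lay top 147 [597.6  65.8] [11.2 22.9] 89.3 z [0.0386 0.0397 0.0413]
lay all 221 [667.2  67.3] [23.5 11.9] 0.5 z [0.0252 0.0388 0.041 ]
lay top 128 [667.2  67.3] [23.5 11.8] 0.5 z [0.0383 0.0399 0.0416]
lay all 440 [698.1  22.5] [30.3 39.1] 2.4 z [0.0233 0.0375 0.0408]
lay top 220 [689.1  22. ] [12.3 39.1] 4.6 z [0.0382 0.0398 0.0411]
red 1937 [ 458.3 -140.8] [21.9 84.4] 83.1 z [0.055  0.0616 0.0637]
sleeve top 1841 [ 456.4 -140.7] [21.9 80.5] 82.5 z [0.057  0.0617 0.0638]
axis -7.0039327788894745
red 546 [634.6 -85.3] [47.8 14.7] 1.2 z [0.0347 0.0545 0.0558]
near edge: yaw deg 0.938842161163738 42 42 x at y=0 0.4985045114040197
pivot screw [[ 0.58577394 -0.15691092  0.06      ]]
+y edge yaw 1.032269247944077 20 23 y at x=.63 0.09599815885016125
[0.59758417 0.065849  ] lay x [0.5862 0.6083] y [0.0605 0.0713]
[0.66715332 0.06729911] lay x [0.6558 0.6785] y [0.0616 0.0729]
[0.68913721 0.02203558] lay x [0.6832 0.6951] y [0.0034 0.0406]
```

```bash
python3 -m jog '{"moves":[{"offset":[-0.23,0.97,0],"rotation":[0,0,0],"grip":1},{"offset":[-0.23,0.97,0],"rotation":[0,0,0],"grip":1},{"offset":[-0.23,0.97,0],"rotation":[0,0,0],"grip":1},{"offset":[-0.23,0.97,0],"rotation":[0,0,0],"grip":1},{"offset":[-0.23,0.97,0],"rotation":[0,0,0],"grip":1},{"offset":[-0.23,0.97,0],"rotation":[0,0,0],"grip":1},{"offset":[-0.23,0.97,0],"rotation":[0,0,0],"grip":1},{"offset":[-0.23,0.97,0],"rotation":[0,0,0],"grip":1},{"offset":[-0.23,0.97,0],"rotation":[0,0,0],"grip":1},{"offset":[-0.23,0.97,0],"rotation":[0,0,0],"grip":1}]}' >/dev/null && python3 -m jog '{"moves":[{"offset":[-0.23,0.97,0],"rotation":[0,0,0],"grip":1},{"offset":[-0.23,0.97,0],"rotation":[0,0,0],"grip":1},{"offset":[-0.23,0.97,0],"rotation":[0,0,0],"grip":1},{"offset":[-0.23,0.97,0.6],"rotation":[0,0,0],"grip":1},{"offset":[-0.23,0.97,0.6],"rotation":[0,0,0],"grip":1},{"offset":[-0.23,0.97,0.6],"rotation":[0,0,0],"grip":1},{"offset":[-0.23,0.97,0.6],"rotation":[0,0,0],"grip":1},{"offset":[0,0,1],"rotation":[0,0,0],"grip":1},{"offset":[0,0,0],"rotation":[0,0,0],"grip":1},{"offset":[0,0,0],"rotation":[0,0,0],"grip":1}]}'
python3 - <<'E'
from h import *
m=viewer.camera_model('wrist');p,d=viewer.camera('wrist')
P,uv=cloud(m,d); 
for lo in (.014,.036):
    k=(P[:,2]>lo)&(P[:,2]<.055)&(np.hypot(P[:,0]-.456,P[:,1]-.357)<.07)
    print(cv2.minAreaRect((P[k,:2]*1000).astype(np.float32)))
rel([.456,.357,.196])
E
```

```text
t: 3.83
tool_pos: [0.4561, 0.3556, 0.3188]
orientation: [-3.139, -0.003, -2.808]
ft_force: [-0.1, 0.3, 0.5]
opening: 0.999
grip_force: 0.0
((454.7800598144531, 355.5997619628906), (100.57522583007812, 80.29721069335938), 18.987895965576172)
((454.7201232910156, 355.52142333984375), (72.50529479980469, 36.064395904541016), 18.877735137939453)
units to [0.456, 0.357, 0.196] [0.   0.05 4.97] tilt/yaw [-3.1409e+00  1.0000e-04 -2.8080e+00] pos [0.4565 0.3558 0.3203] f [-0.  -0.3  0.6]
```

```bash
python3 -m jog '{"moves":[{"offset":[0.05,0,0.8],"rotation":[0,0,0],"grip":1},{"offset":[0,0,0.9],"rotation":[0,0,0],"grip":1},{"offset":[0,0,0.9],"rotation":[0,0,0],"grip":1},{"offset":[0,0,0.8],"rotation":[0,0,0],"grip":1},{"offset":[0,0,0.7],"rotation":[0,0,0],"grip":1},{"offset":[0,0,0.5],"rotation":[0,0,0],"grip":0.85},{"offset":[0,0,0.3],"rotation":[0,0,0],"grip":0.7},{"offset":[0,0,0],"rotation":[0,0,0],"grip":0.5},{"offset":[0,0,0],"rotation":[0,0,0],"grip":0.3},{"offset":[0,0,0],"rotation":[0,0,0],"grip":0.3}]}' 50 && python3 -m jog '{"moves":[{"offset":[0,0,0],"rotation":[0,0,0],"grip":0.3},{"offset":[0,0,0],"rotation":[0,0,0],"grip":0.3},{"offset":[0,0,-0.3],"rotation":[0,0,0],"grip":0.3},{"offset":[0,0,-0.6],"rotation":[0,0,0],"grip":0.3},{"offset":[0,0,-0.8],"rotation":[0,0,0],"grip":0.3},{"offset":[0,0,-0.8],"rotation":[0,0,0],"grip":0.3},{"offset":[0,0,-0.8],"rotation":[0,0,0],"grip":0.3},{"offset":[0,0,-0.7],"rotation":[0,0,0],"grip":0.3},{"offset":[0,0,0],"rotation":[0,0,0],"grip":0.3},{"offset":[0,0,0],"rotation":[0,0,0],"grip":0.3}]}' 50
python3 - <<'E'
from h import *
rel([.62,.012,.295])
E
```

```text
t: 4.72
tool_pos: [0.4552, 0.3568, 0.199]
orientation: [3.14, 0.003, -2.807]
ft_force: [-0.3, 0.3, -3.4]
opening: 0.413
grip_force: 50.7
t: 5.55
tool_pos: [0.4543, 0.3562, 0.2975]
orientation: [3.14, 0.0, -2.807]
ft_force: [-0.2, -0.2, -4.0]
opening: 0.409
grip_force: 50.8
units to [0.62, 0.012, 0.295] [ -1.74 -15.18   0.08] tilt/yaw [ 3.1404e+00  3.0000e-04 -2.8072e+00] pos [0.4543 0.3562 0.2975] f [-0.2 -0.2 -4. ]
```

```bash
python3 -m jog '{"moves":[{"offset":[-0.05,-0.6,0],"rotation":[0,0,0],"grip":0.3},{"offset":[-0.11,-0.95,0],"rotation":[0,0,0],"grip":0.3},{"offset":[-0.11,-0.95,0],"rotation":[0,0,0],"grip":0.3},{"offset":[-0.11,-0.95,0],"rotation":[0,0,0],"grip":0.3},{"offset":[-0.11,-0.95,0],"rotation":[0,0,0],"grip":0.3},{"offset":[-0.11,-0.95,0],"rotation":[0,0,0],"grip":0.3},{"offset":[-0.11,-0.95,0],"rotation":[0,0,0],"grip":0.3},{"offset":[-0.11,-0.95,0],"rotation":[0,0,0],"grip":0.3},{"offset":[-0.11,-0.95,0],"rotation":[0,0,0],"grip":0.3},{"offset":[-0.11,-0.95,0],"rotation":[0,0,0],"grip":0.3}]}' >/dev/null && python3 -m jog '{"moves":[{"offset":[-0.11,-0.95,0],"rotation":[0,0,0],"grip":0.3},{"offset":[-0.11,-0.95,0],"rotation":[0,0,0],"grip":0.3},{"offset":[-0.11,-0.95,0],"rotation":[0,0,0],"grip":0.3},{"offset":[-0.11,-0.95,0],"rotation":[0,0,0],"grip":0.3},{"offset":[-0.11,-0.95,0],"rotation":[0,0,0],"grip":0.3},{"offset":[-0.2,-0.9,0],"rotation":[0,0,0],"grip":0.3},{"offset":[0,0,0],"rotation":[0,0,0.9],"grip":0.3},{"offset":[0,0,0],"rotation":[0,0,0.9],"grip":0.3},{"offset":[0,0,0],"rotation":[0,0,0.9],"grip":0.3},{"offset":[0,0,0],"rotation":[0,0,0.92],"grip":0.3}]}' 
python3 - <<'E'
from h import *
rel([.624,.0155,.225])
m=viewer.camera_model('wrist');p,d=viewer.camera('wrist');save('w2.png',p)
z=np.load('w1.npz',allow_pickle=True);P,uv=cloud(z['m'].item(),z['d'])
k=(P[:,2]>.026)&(P[:,2]<.062)&(abs(P[:,0]-.637)<.03)&(P[:,1]>-.09)&(P[:,1]<-.01)
print('pad max y',np.percentile(P[k,1],[50,90,98,99.5]),k.sum())
P,uv=cloud(m,d);k=(P[:,2]>.09)&(P[:,2]<.16)&(P[:,0]<.68)
k2=(P[:,2]>.026)&(P[:,2]<.062)&(abs(P[:,0]-.637)<.03)&(P[:,1]>-.09)&(P[:,1]<-.01);print('pad now',k2.sum(),np.percentile(P[k2,1],[98,99.5]) if k2.sum() else '')
E
```

```text
t: 7.22
tool_pos: [0.6177, 0.0206, 0.2944]
orientation: [-3.141, -0.005, -3.128]
ft_force: [0.3, 0.7, -4.0]
opening: 0.409
grip_force: 50.9
units to [0.624, 0.0155, 0.225] [-0.26 -0.21  2.78] tilt/yaw [-3.1409 -0.0054 -3.1281] pos [0.6177 0.0206 0.2944] f [ 0.3  0.7 -4. ]
pad max y [-0.07001891 -0.04667797 -0.04307518 -0.04235991] 1231
pad now 3818 [-0.04327011 -0.04249984]
```

View pics/w2.png

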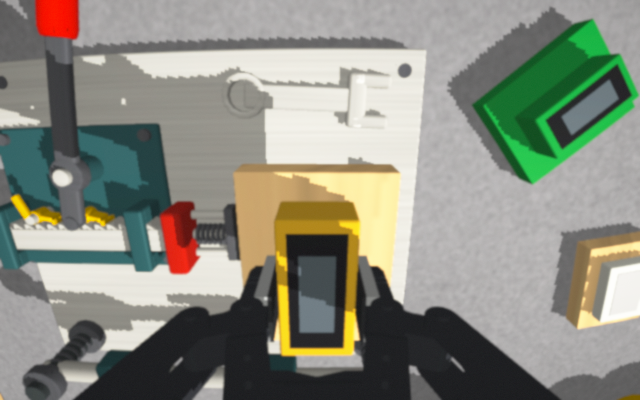

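Nest is held square over the bed at about (316,260), with the pad at (233,232), clear of it (gap about 20 mm). Next: lower beside home, then touch down.

```bash
python3 -m jog '{"moves":[{"offset":[-0.27,-0.22,0],"rotation":[0,0,0],"grip":0.3},{"offset":[0,0,0.4],"rotation":[0,0,0],"grip":0.3},{"offset":[0,0,0.6],"rotation":[0,0,0],"grip":0.3},{"offset":[0,0,0.6],"rotation":[0,0,0],"grip":0.3},{"offset":[0,0,0.6],"rotation":[0,0,0],"grip":0.3},{"offset":[0,0,0.4],"rotation":[0,0,0],"grip":0.3},{"offset":[0,0,0.2],"rotation":[0,0,0],"grip":0.3},{"offset":[0,0,0],"rotation":[0,0,0],"grip":0.3},{"offset":[0,0,0],"rotation":[0,0,0],"grip":0.3},{"offset":[0,0,0],"rotation":[0,0,0],"grip":0.3}]}'
python3 - <<'E'
from h import *
rel([.633,.0205,.217])
m=viewer.camera_model('wrist');p,d=viewer.camera('wrist');P,uv=cloud(m,d)
k=(abs(P[:,2]-.043)<.005)&(np.abs(P[:,0]-.60)<.02)&(P[:,1]<.057)&(P[:,1]>-.036)
k=(abs(P[:,2]-.043)<.006)&(P[:,0]<.62)&(P[:,0]>.56)&(P[:,1]<.058)&(P[:,1]>-.036)
print('nest base x min',P[k,0].min(),'y',np.percentile(P[k,1],[.5,99.5]),'z',np.median(P[k,2]))
E
```

```text
t: 8.1
tool_pos: [0.6258, 0.0164, 0.228]
orientation: [3.141, 0.002, -3.122]
ft_force: [-1.3, -0.5, -3.2]
opening: 0.412
grip_force: 51.0
units to [0.633, 0.0205, 0.217] [-0.29  0.16  0.44] tilt/yaw [ 3.1414e+00  1.8000e-03 -3.1221e+00] pos [0.6258 0.0164 0.228 ] f [-1.3 -0.5 -3.2]
nest base x min 0.5745528528093342 y [-0.02578081  0.05388087] z 0.048498291239692515
```

```bash
python3 -m jog '{"moves":[{"offset":[0,0,0.1],"rotation":[0,0,0],"grip":0.3},{"offset":[0,0,0.1],"rotation":[0,0,0],"grip":0.3},{"offset":[0,0,0.1],"rotation":[0,0,0],"grip":0.3},{"offset":[0,0,0.04],"rotation":[0,0,0],"grip":0.3},{"offset":[0,0,0.04],"rotation":[0,0,0],"grip":0.3},{"offset":[0,0,0.04],"rotation":[0,0,0],"grip":0.3},{"offset":[0,0,0],"rotation":[0,0,0],"grip":0.3},{"offset":[0,0,0],"rotation":[0,0,0],"grip":0.3},{"offset":[0,0,0],"rotation":[0,0,0],"grip":0.3},{"offset":[0,0,0],"rotation":[0,0,0],"grip":0.3}]}'
```

```text
t: 8.98
tool_pos: [0.6252, 0.0163, 0.2189]
orientation: [-3.141, 0.001, -3.122]
ft_force: [-4.8, 0.9, 7.3]
opening: 0.405
grip_force: 52.5
```

```bash
python3 -m jog '{"moves":[{"offset":[0,0.04,-0.02],"rotation":[0,0,0],"grip":0.3},{"offset":[0,0.04,0],"rotation":[0,0,0],"grip":0.3},{"offset":[0,0.04,0],"rotation":[0,0,0],"grip":0.3},{"offset":[0,0.04,0],"rotation":[0,0,0],"grip":0.3},{"offset":[-0.06,0,0],"rotation":[0,0,0],"grip":0.3},{"offset":[-0.06,0,0],"rotation":[0,0,0],"grip":0.3},{"offset":[-0.06,0,0],"rotation":[0,0,0],"grip":0.3},{"offset":[-0.06,0,0],"rotation":[0,0,0],"grip":0.3},{"offset":[0,0,0],"rotation":[0,0,0],"grip":0.3},{"offset":[0,0,0],"rotation":[0,0,0],"grip":0.3}]}'; python3 -m jog '{"moves":[{"offset":[0,0.04,0],"rotation":[0,0,0],"grip":0.3},{"offset":[0,0.04,0],"rotation":[0,0,0],"grip":0.3},{"offset":[0,0,0],"rotation":[0,0,0],"grip":0.3},{"offset":[0,0,0],"rotation":[0,0,0],"grip":0.3},{"offset":[0,0,0],"rotation":[0,0,0],"grip":0.3},{"offset":[0,0,0],"rotation":[0,0,0],"grip":0.3},{"offset":[0,0,0],"rotation":[0,0,0],"grip":0.3},{"offset":[0,0,0],"rotation":[0,0,0],"grip":0.3},{"offset":[0,0,0],"rotation":[0,0,0],"grip":0.3},{"offset":[0,0,0],"rotation":[0,0,0],"grip":0.3}]}'
```

```text
t: 9.82
tool_pos: [0.6301, 0.0196, 0.219]
orientation: [-3.14, -0.004, -3.122]
ft_force: [-7.6, -3.2, 10.2]
opening: 0.408
grip_force: 52.8
t: 10.65
tool_pos: [0.6309, 0.0213, 0.219]
orientation: [-3.14, -0.001, -3.122]
ft_force: [-5.5, -5.1, 8.0]
opening: 0.408
grip_force: 52.6
```

```bash
python3 -m jog '{"moves":[{"offset":[0,0.04,-0.02],"rotation":[0,0,0],"grip":0.3},{"offset":[0,0.04,0],"rotation":[0,0,0],"grip":0.3},{"offset":[0,0,0],"rotation":[0,0,0],"grip":0.3},{"offset":[0,0,0],"rotation":[0,0,0],"grip":0.3},{"offset":[0,0,0],"rotation":[0,0,0],"grip":0.3},{"offset":[0,0,0],"rotation":[0,0,0],"grip":0.3},{"offset":[0,0,0],"rotation":[0,0,0],"grip":0.3},{"offset":[0,0,0],"rotation":[0,0,0],"grip":0.3},{"offset":[0,0,0],"rotation":[0,0,0],"grip":0.3},{"offset":[0,0,0],"rotation":[0,0,0],"grip":0.3}]}'; python3 -m jog '{"moves":[{"offset":[-0.04,0,0],"rotation":[0,0,0],"grip":0.3},{"offset":[-0.04,0,0],"rotation":[0,0,0],"grip":0.3},{"offset":[-0.04,0,0],"rotation":[0,0,0],"grip":0.3},{"offset":[0,0,0],"rotation":[0,0,0],"grip":0.3},{"offset":[0,0,0],"rotation":[0,0,0],"grip":0.3},{"offset":[0,0,0],"rotation":[0,0,0],"grip":0.3},{"offset":[0,0,0],"rotation":[0,0,0],"grip":0.3},{"offset":[0,0,0],"rotation":[0,0,0],"grip":0.3},{"offset":[0,0,0],"rotation":[0,0,0],"grip":0.3},{"offset":[0,0,0],"rotation":[0,0,0],"grip":0.3}]}'
```

```text
t: 11.48
tool_pos: [0.6316, 0.0237, 0.219]
orientation: [-3.14, 0.001, -3.122]
ft_force: [-2.0, -4.6, 6.1]
opening: 0.407
grip_force: 52.2
t: 12.32
tool_pos: [0.6329, 0.0238, 0.219]
orientation: [-3.14, -0.004, -3.122]
ft_force: [-8.3, -4.0, 10.5]
opening: 0.412
grip_force: 52.8
```

```bash
python3 -m jog '{"moves":[{"offset":[-0.04,0,0],"rotation":[0,0,0],"grip":0.3},{"offset":[-0.04,0,0],"rotation":[0,0,0],"grip":0.3},{"offset":[0,0,0],"rotation":[0,0,0],"grip":0.3},{"offset":[0,0,0],"rotation":[0,0,0],"grip":0.3},{"offset":[0,0,0],"rotation":[0,0,0],"grip":0.3},{"offset":[0,0,0],"rotation":[0,0,0],"grip":0.3},{"offset":[0,0,0],"rotation":[0,0,0],"grip":0.3},{"offset":[0,0,0],"rotation":[0,0,0],"grip":0.3},{"offset":[0,0,0],"rotation":[0,0,0],"grip":0.3},{"offset":[0,0,0],"rotation":[0,0,0],"grip":0.3}]}'; python3 -m jog '{"moves":[{"offset":[0,0.04,0],"rotation":[0,0,0],"grip":0.3},{"offset":[0,0.04,0],"rotation":[0,0,0],"grip":0.3},{"offset":[0,0,0],"rotation":[0,0,0],"grip":0.3},{"offset":[0,0,0],"rotation":[0,0,0],"grip":0.3},{"offset":[0,0,0],"rotation":[0,0,0],"grip":0.3},{"offset":[0,0,0],"rotation":[0,0,0],"grip":0.3},{"offset":[0,0,0],"rotation":[0,0,0],"grip":0.3},{"offset":[0,0,0],"rotation":[0,0,0],"grip":0.3},{"offset":[0,0,0],"rotation":[0,0,0],"grip":0.3},{"offset":[0,0,0],"rotation":[0,0,0],"grip":0.3}]}'
python3 - <<'E'
from h import *
m=viewer.camera_model('wrist');p,d=viewer.camera('wrist');save('w3.png',p)
P,uv=cloud(m,d);I=np.full(d.shape+(3,),np.nan);I[uv[:,1],uv[:,0]]=P
hsv=cv2.cvtColor(p,cv2.COLOR_RGB2HSV)
k=(hsv[...,0]>8)&(hsv[...,0]<28)&(hsv[...,1]>60)&(abs(I[...,2]-.04)<.003)&(np.abs(I[...,0]-.6)<.03)
q=I[k]; 
for x in (.585,.59,.595,.60,.605): 
    y=np.sort(q[abs(q[:,0]-x)<.0015][:,1]); g=np.diff(y); i=np.argmax(g) if len(g) else 0; print(x,len(y),y[[0,-1]] if len(y) else'', 'gap',g[i] if len(g) else '', y[i] if len(g) else '')
E
```

```text
t: 13.15
tool_pos: [0.6349, 0.024, 0.219]
orientation: [-3.14, -0.004, -3.122]
ft_force: [-7.5, -2.9, 10.4]
opening: 0.411
grip_force: 52.8
t: 13.98
tool_pos: [0.635, 0.0245, 0.2191]
orientation: [-3.138, -0.005, -3.122]
ft_force: [-7.6, -7.8, 9.8]
opening: 0.412
grip_force: 52.7
0.585 1120 [-0.01875611  0.07160445] gap 0.0016822487245087003 0.06307522211606895
0.59 1153 [-0.01874421  0.07331511] gap 0.0004429211240454291 0.015740437879501953
0.595 1095 [-0.01882333  0.07321446] gap 0.0004769365632679434 -0.01750509444877893
0.6 594 [-0.01863135  0.07328156] gap 0.028923233078182474 0.010827479753355379
0.605 585 [-0.01857917  0.07337445] gap 0.03980664267961814 0.0015787383305464996
```

View pics/w3.png

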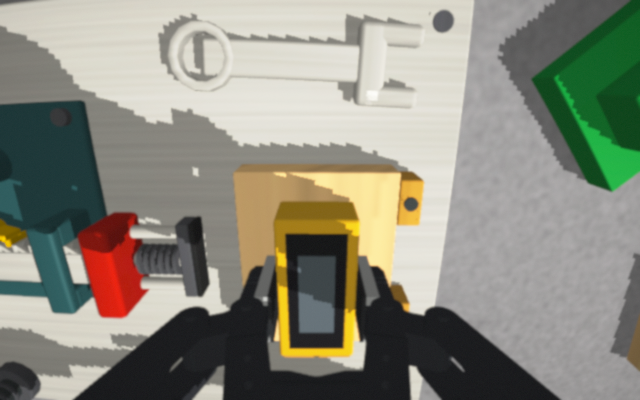

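The nest edge touches the side lay at (400,200). The x push still slides, so I'll keep going.

```bash
python3 -m jog '{"moves":[{"offset":[-0.04,0,0],"rotation":[0,0,0],"grip":0.3},{"offset":[-0.04,0,0],"rotation":[0,0,0],"grip":0.3},{"offset":[0,0,0],"rotation":[0,0,0],"grip":0.3},{"offset":[0,0,0],"rotation":[0,0,0],"grip":0.3},{"offset":[0,0,0],"rotation":[0,0,0],"grip":0.3},{"offset":[0,0,0],"rotation":[0,0,0],"grip":0.3},{"offset":[0,0,0],"rotation":[0,0,0],"grip":0.3},{"offset":[0,0,0],"rotation":[0,0,0],"grip":0.3},{"offset":[0,0,0],"rotation":[0,0,0],"grip":0.3},{"offset":[0,0,0],"rotation":[0,0,0],"grip":0.3}]}'; python3 -m jog '{"moves":[{"offset":[-0.04,0.04,0],"rotation":[0,0,0],"grip":0.3},{"offset":[-0.04,0,0],"rotation":[0,0,0],"grip":0.3},{"offset":[0,0,0],"rotation":[0,0,0],"grip":0.3},{"offset":[0,0,0],"rotation":[0,0,0],"grip":0.3},{"offset":[0,0,0],"rotation":[0,0,0],"grip":0.3},{"offset":[0,0,0],"rotation":[0,0,0],"grip":0.3},{"offset":[0,0,0],"rotation":[0,0,0],"grip":0.3},{"offset":[0,0,0],"rotation":[0,0,0],"grip":0.3},{"offset":[0,0,0],"rotation":[0,0,0],"grip":0.3},{"offset":[0,0,0],"rotation":[0,0,0],"grip":0.3}]}'
```

```text
t: 14.87
tool_pos: [0.6358, 0.0246, 0.2191]
orientation: [-3.138, -0.009, -3.122]
ft_force: [-11.1, -8.2, 14.1]
opening: 0.412
grip_force: 53.1
t: 15.7
tool_pos: [0.6366, 0.0249, 0.2192]
orientation: [-3.136, -0.013, -3.122]
ft_force: [-15.4, -9.1, 17.3]
opening: 0.409
grip_force: 53.5
```

```bash
python3 -m jog '{"moves":[{"offset":[0,0,0],"rotation":[0,0,0],"grip":0.5},{"offset":[0,0,0],"rotation":[0,0,0],"grip":0.58},{"offset":[0,0,0],"rotation":[0,0,0],"grip":0.65},{"offset":[0,0,0],"rotation":[0,0,0],"grip":0.65},{"offset":[0,-0.06,0],"rotation":[0,0,0],"grip":0.65},{"offset":[0,0,0],"rotation":[0,0,0],"grip":0.65},{"offset":[0,0,-0.4],"rotation":[0,0,0],"grip":0.65},{"offset":[0,0,-0.8],"rotation":[0,0,0],"grip":0.65},{"offset":[0,0,-0.8],"rotation":[0,0,0],"grip":0.65},{"offset":[0,0,0],"rotation":[0,0,0],"grip":0.65}]}'
python3 - <<'E'
from h import *
m=viewer.camera_model('wrist');p,d=viewer.camera('wrist');save('w4.png',p)
rel([.58,.02,.3])
E
```

```text
t: 16.53
tool_pos: [0.6418, 0.0265, 0.273]
orientation: [3.141, 0.009, -3.121]
ft_force: [-0.0, 0.3, 0.2]
opening: 0.652
grip_force: 0.0
units to [0.58, 0.02, 0.3] [ 2.44 -0.21 -1.17] tilt/yaw [ 3.1405  0.0063 -3.1222] pos [0.6411 0.0264 0.2711] f [ 0.5 -0.3 -0.1]
```

View pics/w4.png

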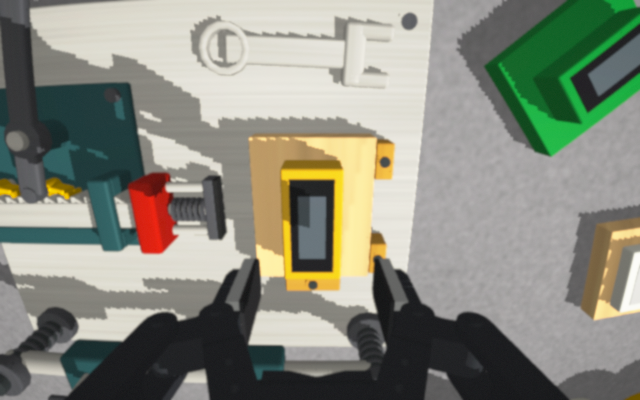

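Nest released in its corner, edge touching the side lays at (382,160) and (377,250) and the end lay at (313,285). Backing up to verify and going on to the lever.

```bash
python3 -m jog '{"moves":[{"offset":[0,0,-0.9],"rotation":[0,0,0],"grip":0.65},{"offset":[0,0,-0.9],"rotation":[0,0,0],"grip":0.65},{"offset":[0.6,-0.6,-0.9],"rotation":[0,0,0],"grip":0.65},{"offset":[0.8,-0.8,-0.9],"rotation":[0,0,0],"grip":0.8},{"offset":[0.8,-0.7,-0.8],"rotation":[0,0,0.4],"grip":1},{"offset":[0.8,-0.7,0],"rotation":[0,0,0.4],"grip":1},{"offset":[0.5,-0.5,0],"rotation":[0,0,0.4],"grip":1},{"offset":[0,0,0],"rotation":[0,0,0.44],"grip":1},{"offset":[0,0,0],"rotation":[0,0,0],"grip":1},{"offset":[0,0,0],"rotation":[0,0,0],"grip":1}]}'
cat > meas.py <<'E'
from h import *
m=viewer.camera_model('wrist');p,d=viewer.camera('wrist');save('last.png',p)
P,uv=cloud(m,d);I=np.full(d.shape+(3,),np.nan);I[uv[:,1],uv[:,0]]=P
hsv=cv2.cvtColor(p,cv2.COLOR_RGB2HSV)
k=(hsv[...,0]>8)&(hsv[...,0]<28)&(hsv[...,1]>60)
def edge(a,b,ax,lo,hi,sgn):  # subpixel-ish edge of wood/brass top at 0.04
    pass
q=I[k&(abs(I[...,2]-.04)<.004)]; q=q[(abs(q[:,0]-.633)<.08)&(abs(q[:,1]-.02)<.08)]
print('x- edge',[(y,np.percentile(q[abs(q[:,1]-y)<.004][:,0],1).round(4)) for y in (-.01,.0,.01,.03,.04,.05)])
print('y- edge',[(x,np.percentile(q[abs(q[:,0]-x)<.004][:,1],1).round(4)) for x in (.59,.60,.61,.63,.65,.67)])
w=I[k&(I[...,2]>.058)&(I[...,2]<.075)];w=w[(abs(w[:,0]-.633)<.08)&(abs(w[:,1]-.02)<.08)]
print('block',cv2.minAreaRect((w[:,:2]*1000).astype(np.float32)))
for n,x0,x1,y0,y1 in (('lay1',.58,.612,.064,.08),('lay2',.65,.685,.064,.08),('end',.686,.705,0,.045)):
    l=q[(q[:,0]>x0)&(q[:,0]<x1)&(q[:,1]>y0)&(q[:,1]<y1)]
    if len(l): print(n,len(l),np.percentile(l,[2,98],axis=0).round(4)[:,:2].tolist())
red=((hsv[...,0]<8)|(hsv[...,0]>172))&(hsv[...,1]>150)
w=I[red&(I[...,2]>.057)&(I[...,0]<.53)]
if len(w)>100:
    c=w.mean(0);V=np.linalg.svd(w-c,full_matrices=False)[2];print('sleeve',c.round(4),len(w),'ang',np.degrees(np.arctan(V[0,1]/V[0,0])))
    r=cv2.minAreaRect((w[:,:2]*1000).astype(np.float32));print(r)
E
python3 meas.py
python3 - <<'E'
from h import *
rel([.458,-.141,.33])
E
```

```text
t: 17.42
tool_pos: [0.5527, -0.0565, 0.3776]
orientation: [3.141, -0.0, 3.018]
ft_force: [-0.3, 1.3, 0.6]
opening: 1.001
grip_force: 0.0
x- edge [(-0.01, np.float64(0.5846)), (0.0, np.float64(0.5844)), (0.01, np.float64(0.5841)), (0.03, np.float64(0.5834)), (0.04, np.float64(0.5832)), (0.05, np.float64(0.5832))]
y- edge [(0.59, np.float64(-0.0182)), (0.6, np.float64(-0.0183)), (0.61, np.float64(-0.0184)), (0.63, np.float64(-0.0179)), (0.65, np.float64(-0.0175)), (0.67, np.float64(-0.0166))]
block ((633.4129638671875, 21.186246871948242), (72.28472137451172, 36.41831970214844), 0.30098313093185425)
lay1 179 [[0.5864, 0.0642], [0.6095, 0.0729]]
lay2 170 [[0.656, 0.0643], [0.6792, 0.0738]]
end 125 [[0.6865, 0.0026], [0.6961, 0.0247]]
sleeve [ 0.4545 -0.1393  0.0614] 2147 ang -6.922943761730829
((455.82537841796875, -140.04437255859375), (20.798608779907227, 78.5679931640625), 82.86917114257812)
units to [0.458, -0.141, 0.33] [ 3.35 -3.83  1.9 ] tilt/yaw [-3.1416e+00 -3.0000e-04  3.0184e+00] pos [ 0.553  -0.0563  0.3775] f [-0.9 -0.6  0.8]
```

The nest is home within measuring error (x− edge at 0.584, square to within 0.2°). Now to the lever.

```bash
python3 -m jog '{"moves":[{"offset":[0.8,-0.9,0.4],"rotation":[0,0,0],"grip":1},{"offset":[0.85,-0.95,0.5],"rotation":[0,0,0],"grip":1},{"offset":[0.85,-0.98,0.5],"rotation":[0,0,0],"grip":1},{"offset":[0.85,-0.95,0.5],"rotation":[0,0,0],"grip":1},{"offset":[0,0,0.9],"rotation":[0,0,0],"grip":1},{"offset":[0,0,0.9],"rotation":[0,0,0],"grip":1},{"offset":[0,0,0.9],"rotation":[0,0,0],"grip":0.9},{"offset":[0,0,0],"rotation":[0,0,0],"grip":0.8},{"offset":[0,0,0],"rotation":[0,0,0],"grip":0.8},{"offset":[0,0,0],"rotation":[0,0,0],"grip":0.8}]}'
python3 - <<'E'
from h import *
rel([.4575,-.1402,.203])
E
```

```text
t: 18.3
tool_pos: [0.459, -0.1396, 0.2635]
orientation: [-3.141, 0.001, 3.019]
ft_force: [0.1, 0.3, 1.4]
opening: 0.799
grip_force: 0.0
units to [0.4575, -0.1402, 0.203] [ 0.06 -0.03  2.42] tilt/yaw [-3.1413e+00  1.3000e-03  3.0187e+00] pos [ 0.459  -0.1396  0.2635] f [0.1 0.3 1.4]
```

```bash
python3 -m jog '{"moves":[{"offset":[0.06,-0.03,0.6],"rotation":[0,0,0],"grip":0.8},{"offset":[0,0,0.6],"rotation":[0,0,0],"grip":0.8},{"offset":[0,0,0.6],"rotation":[0,0,0],"grip":0.8},{"offset":[0,0,0.4],"rotation":[0,0,0],"grip":0.7},{"offset":[0,0,0.2],"rotation":[0,0,0],"grip":0.55},{"offset":[0,0,0],"rotation":[0,0,0],"grip":0.42},{"offset":[0,0,0],"rotation":[0,0,0],"grip":0.35},{"offset":[0,0,0],"rotation":[0,0,0],"grip":0.25},{"offset":[0,0,0],"rotation":[0,0,0],"grip":0.2},{"offset":[0,0,0],"rotation":[0,0,0],"grip":0.2}]}' 35
cat > q.py <<'E'
from h import *
s=arm.observe();pv=np.array([.5858,-.157]);v=pv-s['tool_pos'][:2];b=.0185
print('q from pos',round(np.arctan2(v[1],v[0])-b+.24,3),'r',np.hypot(*v).round(4),'q from yaw',round(((s['orientation'][2])%np.pi+1.5)%np.pi-1.5-b+.24,3))
f=s['ft_force'];n=np.array([-v[1],v[0]])/np.hypot(*v);print('f tang (resist +)',(f[:2]@n).round(2),'radial',(f[:2]@v/np.hypot(*v)).round(2),'fz',f[2].round(1),'grip',s['opening'],s['grip_force'],'z',s['tool_pos'][2].round(4),'t',s['t'])
E
python3 q.py
```

```text
t: 19.13
tool_pos: [0.457, -0.1403, 0.2039]
orientation: [3.141, 0.003, 3.018]
ft_force: [-1.0, 0.5, 4.9]
opening: 0.265
grip_force: 34.4
q from pos 0.093 r 0.1299 q from yaw 0.098
f tang (resist +) 0.41 radial -1.07 fz 4.9 grip 0.26494723630156347 34.38424050807953 z 0.2039 t 19.1333
```

```bash
python3 -m jog '{"moves":[{"offset":[0,0.11,0],"rotation":[0,0,0.24],"grip":0.2},{"offset":[0,0.11,0],"rotation":[0,0,0.24],"grip":0.2},{"offset":[0,0.11,0],"rotation":[0,0,0.24],"grip":0.2},{"offset":[0,0.11,0],"rotation":[0,0,0.24],"grip":0.2},{"offset":[0,0,0],"rotation":[0,0,0],"grip":0.2},{"offset":[0,0,0],"rotation":[0,0,0],"grip":0.2},{"offset":[0,0,0],"rotation":[0,0,0],"grip":0.2},{"offset":[0,0,0],"rotation":[0,0,0],"grip":0.2},{"offset":[0,0,0],"rotation":[0,0,0],"grip":0.2},{"offset":[0,0,0],"rotation":[0,0,0],"grip":0.2}]}'; python3 q.py
```

```text
t: 19.97
tool_pos: [0.4587, -0.1295, 0.2039]
orientation: [3.141, 0.003, 2.934]
ft_force: [-0.1, 1.8, 4.9]
opening: 0.262
grip_force: 34.5
q from pos 0.008 r 0.13 q from yaw 0.014
f tang (resist +) 1.69 radial -0.48 fz 4.9 grip 0.26217465413353924 34.49022352695465 z 0.2039 t 19.9667
```

```bash
python3 -m jog '{"moves":[{"offset":[-0.006,-0.25,0],"rotation":[0,0,-0.55],"grip":0.2},{"offset":[-0.006,-0.25,0],"rotation":[0,0,-0.55],"grip":0.2},{"offset":[-0.006,-0.25,0],"rotation":[0,0,-0.55],"grip":0.2},{"offset":[-0.006,-0.25,0],"rotation":[0,0,-0.55],"grip":0.2},{"offset":[-0.006,-0.25,0],"rotation":[0,0,-0.55],"grip":0.2},{"offset":[-0.006,-0.25,0],"rotation":[0,0,-0.55],"grip":0.2},{"offset":[-0.006,-0.25,0],"rotation":[0,0,-0.55],"grip":0.2},{"offset":[-0.006,-0.25,0],"rotation":[0,0,-0.55],"grip":0.2},{"offset":[-0.006,-0.25,0],"rotation":[0,0,-0.55],"grip":0.2},{"offset":[0,0,0],"rotation":[0,0,0],"grip":0.2}]}'; python3 q.py;  python3 -m jog '{"moves":[{"offset":[0,-0.04,0],"rotation":[0,0,-0.1],"grip":0.2},{"offset":[0,0,0],"rotation":[0,0,0],"grip":0.2},{"offset":[0,0,0],"rotation":[0,0,0],"grip":0.2},{"offset":[0,0,0],"rotation":[0,0,0],"grip":0.2},{"offset":[0,0,0],"rotation":[0,0,0],"grip":0.2},{"offset":[0,0,0],"rotation":[0,0,0],"grip":0.2},{"offset":[0,0,0],"rotation":[0,0,0],"grip":0.2},{"offset":[0,0,0],"rotation":[0,0,0],"grip":0.2},{"offset":[0,0,0],"rotation":[0,0,0],"grip":0.2},{"offset":[0,0,0],"rotation":[0,0,0],"grip":0.2}]}'; python3 q.py
```

```text
t: 20.8
tool_pos: [0.4596, -0.1858, 0.2039]
orientation: [-3.14, 0.003, -2.916]
ft_force: [0.9, 1.7, 5.8]
opening: 0.264
grip_force: 35.0
q from pos 0.446 r 0.1294 q from yaw 0.447
f tang (resist +) 1.5 radial 1.27 fz 5.8 grip 0.26386935783326243 34.97701585292816 z 0.2039 t 20.8
t: 21.63
tool_pos: [0.4597, -0.1862, 0.2039]
orientation: [-3.14, 0.004, -2.909]
ft_force: [0.5, 1.3, 5.0]
opening: 0.264
grip_force: 34.6
q from pos 0.449 r 0.1294 q from yaw 0.454
f tang (resist +) 1.19 radial 0.81 fz 5.0 grip 0.2636503332594249 34.62268531322479 z 0.2039 t 21.6333
```

```bash
python3 -m jog '{"moves":[{"offset":[-0.006,0.25,0],"rotation":[0,0,0.55],"grip":0.2},{"offset":[-0.006,0.25,0],"rotation":[0,0,0.55],"grip":0.2},{"offset":[-0.006,0.25,0],"rotation":[0,0,0.55],"grip":0.2},{"offset":[-0.006,0.25,0],"rotation":[0,0,0.55],"grip":0.2},{"offset":[-0.006,0.25,0],"rotation":[0,0,0.55],"grip":0.2},{"offset":[-0.006,0.25,0],"rotation":[0,0,0.55],"grip":0.2},{"offset":[-0.006,0.25,0],"rotation":[0,0,0.55],"grip":0.2},{"offset":[-0.006,0.25,0],"rotation":[0,0,0.55],"grip":0.2},{"offset":[-0.006,0.25,0],"rotation":[0,0,0.55],"grip":0.2},{"offset":[0,0.04,0],"rotation":[0,0,0.1],"grip":0.2}]}'; python3 q.py;  python3 -m jog '{"moves":[{"offset":[0,0,0],"rotation":[0,0,0],"grip":0.2},{"offset":[0,0,0],"rotation":[0,0,0],"grip":0.2},{"offset":[0,0,0],"rotation":[0,0,0],"grip":0.2},{"offset":[0,0,0],"rotation":[0,0,0],"grip":0.2},{"offset":[0,0,0],"rotation":[0,0,0],"grip":0.2},{"offset":[0,0,0],"rotation":[0,0,0],"grip":0.2},{"offset":[0,0,0],"rotation":[0,0,0],"grip":0.2},{"offset":[0,0,0],"rotation":[0,0,0],"grip":0.2},{"offset":[0,0,0],"rotation":[0,0,0],"grip":0.2},{"offset":[0,0,0],"rotation":[0,0,0],"grip":0.2}]}'; python3 q.py
python3 - <<'E'
from h import *
m=viewer.camera_model('wrist');p,d=viewer.camera('wrist');save('w6.png',p)
P,uv=cloud(m,d);k2=(P[:,2]>.026)&(P[:,2]<.062)&(abs(P[:,0]-.637)<.03)&(P[:,1]>-.09)&(P[:,1]<-.02);print('pad now',k2.sum(),np.percentile(P[k2,1],[90,98,99.5]) if k2.sum() else '')
E
```

```text
t: 22.47
tool_pos: [0.4588, -0.1289, 0.2039]
orientation: [3.141, 0.003, 2.932]
ft_force: [0.1, -1.7, 6.4]
opening: 0.265
grip_force: 34.5
q from pos 0.004 r 0.13 q from yaw 0.012
f tang (resist +) -1.63 radial 0.5 fz 6.4 grip 0.2654114715278617 34.54419136047363 z 0.2039 t 22.4667
t: 23.3
tool_pos: [0.4587, -0.1294, 0.2039]
orientation: [3.141, 0.003, 2.933]
ft_force: [0.2, 0.3, 5.7]
opening: 0.269
grip_force: 34.6
q from pos 0.007 r 0.1301 q from yaw 0.013
f tang (resist +) 0.38 radial 0.14 fz 5.7 grip 0.2692524654824431 34.62096869945526 z 0.2039 t 23.3
pad now 0
```

```bash
python3 -m jog '{"moves":[{"offset":[-0.006,-0.25,0],"rotation":[0,0,-0.55],"grip":0.2},{"offset":[-0.006,-0.25,0],"rotation":[0,0,-0.55],"grip":0.2},{"offset":[-0.006,-0.25,0],"rotation":[0,0,-0.55],"grip":0.2},{"offset":[-0.006,-0.25,0],"rotation":[0,0,-0.55],"grip":0.2},{"offset":[-0.006,-0.25,0],"rotation":[0,0,-0.55],"grip":0.2},{"offset":[-0.006,-0.25,0],"rotation":[0,0,-0.55],"grip":0.2},{"offset":[-0.006,-0.25,0],"rotation":[0,0,-0.55],"grip":0.2},{"offset":[-0.006,-0.25,0],"rotation":[0,0,-0.55],"grip":0.2},{"offset":[-0.006,-0.25,0],"rotation":[0,0,-0.55],"grip":0.2},{"offset":[0,-0.04,0],"rotation":[0,0,-0.1],"grip":0.2}]}'; python3 q.py;  python3 -m jog '{"moves":[{"offset":[0,0,0],"rotation":[0,0,0],"grip":0.2},{"offset":[0,0,0],"rotation":[0,0,0],"grip":0.2},{"offset":[0,0,0],"rotation":[0,0,0],"grip":0.2},{"offset":[0,0,0],"rotation":[0,0,0],"grip":0.2},{"offset":[0,0,0],"rotation":[0,0,0],"grip":0.2},{"offset":[0,0,0],"rotation":[0,0,0],"grip":0.2},{"offset":[0,0,0],"rotation":[0,0,0],"grip":0.2},{"offset":[0,0,0],"rotation":[0,0,0],"grip":0.2},{"offset":[0,0,0],"rotation":[0,0,0],"grip":0.2},{"offset":[0,0,0],"rotation":[0,0,0],"grip":0.2}]}'; python3 q.py
```

```text
t: 24.18
tool_pos: [0.4598, -0.1866, 0.2039]
orientation: [-3.14, 0.004, -2.908]
ft_force: [0.2, 3.7, 6.0]
opening: 0.263
grip_force: 34.8
q from pos 0.452 r 0.1294 q from yaw 0.455
f tang (resist +) 3.56 radial 1.04 fz 6.0 grip 0.2626324983350635 34.77698564529419 z 0.2039 t 24.1833
t: 25.02
tool_pos: [0.4597, -0.1862, 0.2039]
orientation: [-3.14, 0.004, -2.909]
ft_force: [0.4, 1.3, 4.8]
opening: 0.26
grip_force: 34.6
q from pos 0.449 r 0.1294 q from yaw 0.454
f tang (resist +) 1.12 radial 0.72 fz 4.8 grip 0.260062477616123 34.633365869522095 z 0.2039 t 25.0167
```

Still free (1.1 N held). Returning, then stroke 3.

```bash
python3 -m jog '{"moves":[{"offset":[-0.006,0.25,0],"rotation":[0,0,0.55],"grip":0.2},{"offset":[-0.006,0.25,0],"rotation":[0,0,0.55],"grip":0.2},{"offset":[-0.006,0.25,0],"rotation":[0,0,0.55],"grip":0.2},{"offset":[-0.006,0.25,0],"rotation":[0,0,0.55],"grip":0.2},{"offset":[-0.006,0.25,0],"rotation":[0,0,0.55],"grip":0.2},{"offset":[-0.006,0.25,0],"rotation":[0,0,0.55],"grip":0.2},{"offset":[-0.006,0.25,0],"rotation":[0,0,0.55],"grip":0.2},{"offset":[-0.006,0.25,0],"rotation":[0,0,0.55],"grip":0.2},{"offset":[-0.006,0.25,0],"rotation":[0,0,0.55],"grip":0.2},{"offset":[0,0.04,0],"rotation":[0,0,0.1],"grip":0.2}]}' >/dev/null; python3 q.py; python3 -m jog '{"moves":[{"offset":[0,0,0],"rotation":[0,0,0],"grip":0.2},{"offset":[-0.006,-0.25,0],"rotation":[0,0,-0.55],"grip":0.2},{"offset":[-0.006,-0.25,0],"rotation":[0,0,-0.55],"grip":0.2},{"offset":[-0.006,-0.25,0],"rotation":[0,0,-0.55],"grip":0.2},{"offset":[-0.006,-0.25,0],"rotation":[0,0,-0.55],"grip":0.2},{"offset":[-0.006,-0.25,0],"rotation":[0,0,-0.55],"grip":0.2},{"offset":[-0.006,-0.25,0],"rotation":[0,0,-0.55],"grip":0.2},{"offset":[-0.006,-0.25,0],"rotation":[0,0,-0.55],"grip":0.2},{"offset":[-0.006,-0.25,0],"rotation":[0,0,-0.55],"grip":0.2},{"offset":[-0.006,-0.25,0],"rotation":[0,0,-0.55],"grip":0.2}]}' >/dev/null; python3 q.py;  python3 -m jog '{"moves":[{"offset":[0,-0.04,0],"rotation":[0,0,-0.1],"grip":0.2},{"offset":[0,0,0],"rotation":[0,0,0],"grip":0.2},{"offset":[0,0,0],"rotation":[0,0,0],"grip":0.2},{"offset":[0,0,0],"rotation":[0,0,0],"grip":0.2},{"offset":[0,0,0],"rotation":[0,0,0],"grip":0.2},{"offset":[0,0,0],"rotation":[0,0,0],"grip":0.2},{"offset":[0,0,0],"rotation":[0,0,0],"grip":0.2},{"offset":[0,0,0],"rotation":[0,0,0],"grip":0.2},{"offset":[0,0,0],"rotation":[0,0,0],"grip":0.2},{"offset":[0,0,0],"rotation":[0,0,0],"grip":0.2}]}' >/dev/null; python3 q.py
```

```text
q from pos 0.004 r 0.1301 q from yaw 0.012
f tang (resist +) -1.32 radial 0.42 fz 6.3 grip 0.2637194383522024 34.546204805374146 z 0.2039 t 25.85
q from pos 0.437 r 0.1295 q from yaw 0.446
f tang (resist +) 8.71 radial 2.83 fz 8.5 grip 0.26188005408112625 34.71668064594269 z 0.2039 t 26.6833
q from pos 0.443 r 0.1295 q from yaw 0.453
f tang (resist +) 6.8 radial 2.35 fz 7.1 grip 0.2655978622197587 34.63113605976105 z 0.2039 t 27.5167
```

Held 6.8 N, which is 5.6 N more than in a free stroke: this was the 1st stiff stroke. One more, then return to rest.

```bash
python3 -m jog '{"moves":[{"offset":[-0.006,0.25,0],"rotation":[0,0,0.55],"grip":0.2},{"offset":[-0.006,0.25,0],"rotation":[0,0,0.55],"grip":0.2},{"offset":[-0.006,0.25,0],"rotation":[0,0,0.55],"grip":0.2},{"offset":[-0.006,0.25,0],"rotation":[0,0,0.55],"grip":0.2},{"offset":[-0.006,0.25,0],"rotation":[0,0,0.55],"grip":0.2},{"offset":[-0.006,0.25,0],"rotation":[0,0,0.55],"grip":0.2},{"offset":[-0.006,0.25,0],"rotation":[0,0,0.55],"grip":0.2},{"offset":[-0.006,0.25,0],"rotation":[0,0,0.55],"grip":0.2},{"offset":[-0.006,0.25,0],"rotation":[0,0,0.55],"grip":0.2},{"offset":[0,0.04,0],"rotation":[0,0,0.1],"grip":0.2}]}' >/dev/null; python3 q.py; python3 -m jog '{"moves":[{"offset":[0,0,0],"rotation":[0,0,0],"grip":0.2},{"offset":[-0.006,-0.25,0],"rotation":[0,0,-0.55],"grip":0.2},{"offset":[-0.006,-0.25,0],"rotation":[0,0,-0.55],"grip":0.2},{"offset":[-0.006,-0.25,0],"rotation":[0,0,-0.55],"grip":0.2},{"offset":[-0.006,-0.25,0],"rotation":[0,0,-0.55],"grip":0.2},{"offset":[-0.006,-0.25,0],"rotation":[0,0,-0.55],"grip":0.2},{"offset":[-0.006,-0.25,0],"rotation":[0,0,-0.55],"grip":0.2},{"offset":[-0.006,-0.25,0],"rotation":[0,0,-0.55],"grip":0.2},{"offset":[-0.006,-0.25,0],"rotation":[0,0,-0.55],"grip":0.2},{"offset":[-0.006,-0.25,0],"rotation":[0,0,-0.55],"grip":0.2}]}' >/dev/null; python3 q.py;  python3 -m jog '{"moves":[{"offset":[0,-0.06,0],"rotation":[0,0,-0.1],"grip":0.2},{"offset":[0,0,0],"rotation":[0,0,0],"grip":0.2},{"offset":[0,0,0],"rotation":[0,0,0],"grip":0.2},{"offset":[0,0,0],"rotation":[0,0,0],"grip":0.2},{"offset":[0,0,0],"rotation":[0,0,0],"grip":0.2},{"offset":[0,0,0],"rotation":[0,0,0],"grip":0.2},{"offset":[0,0,0],"rotation":[0,0,0],"grip":0.2},{"offset":[0,0,0],"rotation":[0,0,0],"grip":0.2},{"offset":[0,0,0],"rotation":[0,0,0],"grip":0.2},{"offset":[0,0,0],"rotation":[0,0,0],"grip":0.2}]}' >/dev/null; python3 q.py
```

```text
q from pos 0.004 r 0.1301 q from yaw 0.012
f tang (resist +) -1.28 radial 1.12 fz 6.1 grip 0.2622790750354835 34.63595509529114 z 0.2039 t 28.35
q from pos 0.432 r 0.1296 q from yaw 0.445
f tang (resist +) 13.84 radial 3.53 fz 8.1 grip 0.2632608463705994 35.05452364683151 z 0.2039 t 29.1833
q from pos 0.442 r 0.1295 q from yaw 0.452
f tang (resist +) 11.05 radial 2.91 fz 8.0 grip 0.26228832614836073 34.914274513721466 z 0.2039 t 30.0167
```

```bash
python3 -m jog '{"moves":[{"offset":[-0.006,0.25,0],"rotation":[0,0,0.55],"grip":0.2},{"offset":[-0.006,0.25,0],"rotation":[0,0,0.55],"grip":0.2},{"offset":[-0.006,0.25,0],"rotation":[0,0,0.55],"grip":0.2},{"offset":[-0.006,0.25,0],"rotation":[0,0,0.55],"grip":0.2},{"offset":[-0.006,0.25,0],"rotation":[0,0,0.55],"grip":0.2},{"offset":[-0.006,0.25,0],"rotation":[0,0,0.55],"grip":0.2},{"offset":[-0.006,0.25,0],"rotation":[0,0,0.55],"grip":0.2},{"offset":[-0.006,0.25,0],"rotation":[0,0,0.55],"grip":0.2},{"offset":[-0.006,0.25,0],"rotation":[0,0,0.55],"grip":0.2},{"offset":[0,0.06,0],"rotation":[0,0,0.1],"grip":0.2}]}' >/dev/null; python3 q.py; python3 -m jog '{"moves":[{"offset":[0,0.03,0],"rotation":[0,0,0.07],"grip":0.2},{"offset":[0,0.03,0],"rotation":[0,0,0.07],"grip":0.2},{"offset":[0,0,0],"rotation":[0,0,0],"grip":0.2},{"offset":[0,0,0],"rotation":[0,0,0],"grip":0.2},{"offset":[0,0,0],"rotation":[0,0,0],"grip":0.2},{"offset":[0,0,0],"rotation":[0,0,0],"grip":0.2},{"offset":[0,0,0],"rotation":[0,0,0],"grip":0.2},{"offset":[0,0,0],"rotation":[0,0,0],"grip":0.2},{"offset":[0,0,0],"rotation":[0,0,0],"grip":0.2},{"offset":[0,0,0],"rotation":[0,0,0],"grip":0.2}]}' >/dev/null; python3 q.py
```

```text
q from pos 0.004 r 0.1301 q from yaw 0.012
f tang (resist +) -1.4 radial 0.8 fz 6.5 grip 0.2600940812428724 34.79001760482788 z 0.2039 t 30.85
q from pos -0.004 r 0.1301 q from yaw 0.001
f tang (resist +) 0.55 radial 0.42 fz 7.6 grip 0.26723681671330796 34.92428362369537 z 0.2039 t 31.6833
```

```bash
python3 -m jog '{"moves":[{"offset":[0,0.03,0],"rotation":[0,0,0.05],"grip":0.2},{"offset":[0,0.03,0],"rotation":[0,0,0.05],"grip":0.2},{"offset":[0,0,0],"rotation":[0,0,0],"grip":0.2},{"offset":[0,0,0],"rotation":[0,0,0],"grip":0.2},{"offset":[0,0,0],"rotation":[0,0,0],"grip":0.2},{"offset":[0,0,0],"rotation":[0,0,0],"grip":0.2},{"offset":[0,0,0],"rotation":[0,0,0],"grip":0.2},{"offset":[0,0,0],"rotation":[0,0,0],"grip":0.2},{"offset":[0,0,0],"rotation":[0,0,0],"grip":0.2},{"offset":[0,0,0],"rotation":[0,0,0],"grip":0.2}]}' >/dev/null; python3 q.py
```

```text
q from pos -0.014 r 0.1301 q from yaw -0.008
f tang (resist +) -1.03 radial 0.89 fz 6.6 grip 0.26438700779369845 34.95528817176819 z 0.2039 t 32.5167
```

```bash
python3 -m jog '{"moves":[{"offset":[0,0,0],"rotation":[0,0,0],"grip":0.4},{"offset":[0,0,0],"rotation":[0,0,0],"grip":0.6},{"offset":[0,0,0],"rotation":[0,0,0],"grip":0.8},{"offset":[0,0,0],"rotation":[0,0,0],"grip":0.8},{"offset":[0,0,-0.4],"rotation":[0,0,0],"grip":0.8},{"offset":[0,0,-0.8],"rotation":[0,0,0],"grip":0.8},{"offset":[0,0,-0.9],"rotation":[0,0,0],"grip":0.8},{"offset":[0,0,-0.9],"rotation":[0,0,0],"grip":0.8},{"offset":[0,0,-0.9],"rotation":[0,0,0],"grip":0.8},{"offset":[0,0,-0.9],"rotation":[0,0,0],"grip":0.8}]}'; python3 -m jog '{"moves":[{"offset":[-0.5,0.5,-0.9],"rotation":[0,0,0],"grip":0.8},{"offset":[-0.8,0.6,-0.9],"rotation":[0,0,0],"grip":0.8},{"offset":[-0.8,0.6,-0.5],"rotation":[0,0,0],"grip":0.8},{"offset":[-0.8,0.6,0],"rotation":[0,0,0],"grip":0.8},{"offset":[-0.8,0.6,0],"rotation":[0,0,0],"grip":0.8},{"offset":[0,0,0],"rotation":[0,0,0],"grip":0.8},{"offset":[0,0,0],"rotation":[0,0,0],"grip":0.8},{"offset":[0,0,0],"rotation":[0,0,0],"grip":0.8},{"offset":[0,0,0],"rotation":[0,0,0],"grip":0.8},{"offset":[0,0,0],"rotation":[0,0,0],"grip":0.8}]}'; python3 meas.py
```

```text
t: 33.35
tool_pos: [0.4583, -0.1266, 0.3235]
orientation: [-3.142, -0.001, 2.912]
ft_force: [-0.5, 0.4, -1.2]
opening: 0.796
grip_force: 0.0
t: 34.18
tool_pos: [0.5644, -0.0774, 0.3803]
orientation: [-3.141, -0.0, 2.912]
ft_force: [-0.1, 0.4, 0.5]
opening: 0.797
grip_force: 0.0
x- edge [(-0.01, np.float64(0.5845)), (0.0, np.float64(0.5844)), (0.01, np.float64(0.5837)), (0.03, np.float64(0.5831)), (0.04, np.float64(0.5833)), (0.05, np.float64(0.583))]
y- edge [(0.59, np.float64(-0.0181)), (0.6, np.float64(-0.0182)), (0.61, np.float64(-0.0184)), (0.63, np.float64(-0.0194)), (0.65, np.float64(-0.019)), (0.67, np.float64(-0.0168))]
block ((633.439208984375, 21.491779327392578), (72.70646667480469, 36.27191925048828), 1.606834053993225)
lay1 181 [[0.5861, 0.0641], [0.6095, 0.0725]]
lay2 187 [[0.6559, 0.0641], [0.6791, 0.074]]
end 216 [[0.6863, 0.0065], [0.6957, 0.0418]]
sleeve [ 0.4568 -0.127   0.0614] 2161 ang -12.547618767475553
((457.8834533691406, -127.6754150390625), (20.52231216430664, 79.01205444335938), 77.32374572753906)
```

View pics/last.png

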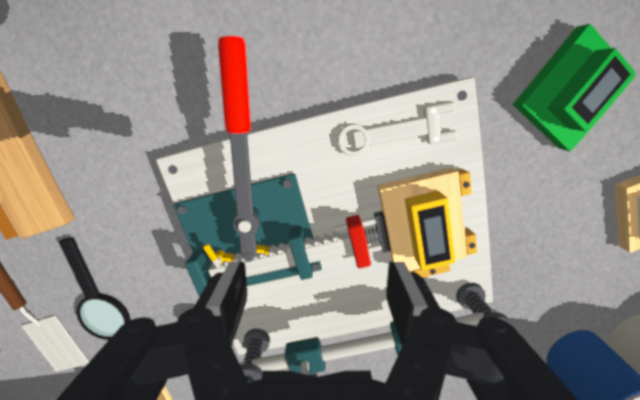

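The picture shows the pad bearing on the nest at (381,230), the nest in its corner at (430,225), the lever at its rest stop with the sleeve at (233,85), and the other things untouched.

```bash
python3 -c "
from plant import arm
print(arm.hand_in())"
```

```text
the job is handed in; nothing more can be done
None
```

The job is handed in. The nest is home in its corner and clamped with two free and two stiff strokes, the lever is back at its rest stop, and I saw nothing else disturbed; about 34 of the 72 s were used.

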